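# Rock a plug-in relay out of its tight socket

## Robot

A 6-joint arm with a two-finger parallel gripper is mounted at the origin on a cart in front of the work surface, level with it; the furniture and walls round the work are solid. World frame = base frame: x ahead of the robot, y to its left, z up, the work surface at z = 0. Lengths are in m, angles in degrees, forces in N, time in s.
With the tool pointing down it reaches from about 0.3 to 0.75 m from the base axis. Payload 8.5 kg.
Tool frame: the origin (TCP) lies at the very end of the fingers, on their centre line; the grasp point (between the pads) lies 19 mm behind it; z points along the fingers, y is the direction in which the jaws open and shut (so a half turn about z gives the same grasp; the last joint's range is limited). The gripper opens to 85 mm and grips with 20 to 120 N. Pads are 22 mm wide; open, the fingers measure 114 mm over their backs; the gripper's body (76 mm by 85 mm) begins 54 mm behind the grasp point. The pads swing forward as they close: fully open they stand 13 mm farther back than shut.
Start: joints at [54.586, 21.807, 74.336, -0, 83.858, -12.336], TCP at [0.216, 0.506, 0.231] pointing down, gripper open.
Joint ranges: [-178.18, 178.18], [-50.72, 133.34], [12.68, 142.11], [-81.47, 261.47], [9.98, 163.14], [-165.26, 165.26]. Speed limits (degrees/s): [136.94, 136.94, 180, 180, 180, 180].

## Interface

Orientations are given as a 3x3 rotation matrix whose columns are the frame's x, y, z axes.
In Python, from rig import env, vision, close_job, spotter gives the robot as it stands. The module is installed in compiled form; this text tells all that it offers.
- The arm moves only by the tool jog_arm, never from a script. Its argument "plan" is a list that holds one entry, the list of rows, each a list of 6 numbers: the shift along the tool's x, y, z in units of 40 mm (1.0 is 40 mm), then the turn, a rotation vector about the tool's x, y, z in units of 0.15 rad (1.0 is 0.15 rad). A call has 1 to 10 rows; each row shifts and turns the commanded pose from where the row before left it, along the tool's axes as they then stand; what a row does not reach is not made up. A row lasts 1/10 s, in which the tool goes at most 50 mm and 8.59 degrees, less where a joint would pass 70% of its speed; a pose out of reach is approached as far as the arm can. A call with a number of a shift or a turn outside -1 to 1 is refused whole. A call with a gripper value outside its range is refused whole. "grip" is the opening, from -1 (shut) to 1 (fully open), set as the call begins (left out, the last holds). The fingers move at their own pace and stop on an object; "squeeze" is the grip in N (left out, the last holds). Time passes only in rows, so rows that do not move let the fingers close. It gives the time, the measured TCP pose, the force and the opening at its end, in the units of the state.
- env.observe(): the state, without advancing time (a new reading comes with each control period).
- vision.get_image(name): name is "side" or "top" or "wrist"; returns (picture, depth): 480x640x3 uint8, red, green, blue; 480x640 float32, m along the optical axis (not along the pixel's ray), 0 where there is no reading.
- vision.camera_info(name): a dict with "fx", "fy", "cx", "cy" (pixels), "rvec" (rotation vector, rad) and "tvec" (3), from world to camera coordinates, as OpenCV has them. Camera axes: x right, y down, z forward; pixel columns grow to the right and rows downward; lengths in m; the calibration is good to about 2 mm. The wrist camera is an equidistant fisheye: a pixel r from the principal point sees the ray r / f radians off the axis. A picture is of the moment at which its call begins: read the wrist's pose just before it. camera_info takes no time and is no camera call; for the wrist camera it gives the pose at the moment of the call.
- close_job(): hands the job in, once; it reports no verdict.
Trained networks look in the newest picture that a camera, given by its name, has taken for a name from the list of things; names that differ only in an ending like _2 or _b are one class to them, and where a whole thing is asked for, a point or a joint stands for the part that bears it (a point fixed in the world has none). Each returns a list of dicts, best first, with "score" (0 to 1); they miss things now and then, are a little off and sometimes report something else, mostly with a low value. They report only what shows in the picture. A call takes as long as a camera call.
- spotter.trace(camera, query): "pixels" (480x640 bool, what is visible of it) and "rect" ([left, top, right, bottom] in pixels, round what is visible of it).
The state is a dict: "time_s": time; "q": joint angles; "qvel": joint speeds; "joint_efforts": joint torques, N m; "position": TCP position; "tool_rot": TCP orientation; "ft_force": force on the tool from outside, world axes, zero at the start; "wrist_torque": the same for the moment, N m; "grip_width": finger opening in m.
Only numpy, scipy, OpenCV 4.12 (cv2) and the standard library are available. Lean on these libraries where they do the work, as an engineer would, in place of code of your own. Each camera call takes 0.05 s, during which the arm holds its last target.

## Task

The door interlock's relay box stands loose on its rubber feet, its thumb screws already out. Lift the cover plate off the locating pins and lay it flat, handle up, in the middle of the grey mat; then grip the relay and rock it side to side until its tight spring contacts let go, because a straight pull would only lift the box, and the box must stay standing where it is. Finish while still holding the relay upright, just clear of its socket, about a finger's breadth above it, and leave the things around undisturbed.

Things in the scene. Friction and masses are not known exactly. Their poses are not given: they have to be found in the camera images.
- relay_box: blue-grey metal housing, 112 mm along its x, 156 mm along its y, open at the top, rim 78 mm above its underside, walls 4 mm, 2 kg, standing loose on rubber feet. Origin: centre of its underside; z up. Two 5 mm locating pins on the rim at (45, 67) and (-45, -67) mm end 87 mm above the underside. The relay stands in the middle, with 45 mm of free room for fingers on its +y and -y sides.
- socket (a point): centre of the mouth of the relay socket: box x = y = 0, 41 mm above the box's underside, 37 mm below its rim; axes as relay_box. A black collar, inside 32 mm (x) by 38 mm (y), outside 38 by 44 mm, 14 mm deep to the seat that carries the relay's body. Below the seat, spring contacts on the +y and the -y side clamp the relay's two blade rows with about 30 N.
- relay_center (a point): centre of the relay's body (half-way up): cream block with black base, 30 mm along its x, 36 mm along y, 48 mm tall, 0.09 kg, axes as relay_box. Seated, its centre is 10 mm and its top 34 mm above the socket's mouth, its lowest 14 mm inside the collar with 1 mm clearance all round. Take it across its 36 mm (fingers at +y and -y), fingertips at least 2 mm above the socket's mouth.
- blades (a point): on the relay, underside centre of its body (24 mm below relay_center). Two rows of brass blades at y = 13 and -13 mm reach 12 mm further down. Friction holds each row with about 18 N, so a straight pull takes about 36 N, far more than the box weighs. A row slips out of its contacts once it has risen about 9 mm; body and blades are clear of the socket's mouth after a rise of 26 mm.
- relay: the relay again; origin at the point 'blades', z up. Rock it about its x axis: top toward +y, then -y; about 0.16 rad each way at first, more as it rises. Each tilt slides one row up; turning about a point on the body's underside, 9 mm off its middle toward the side the top leans to, it walks up about 3 mm a tilt with little net pull. After some five tilts it is free.
- cover: aluminium cover plate lying on the rim of relay_box, 116 mm along its x, 160 mm along its y, 3 mm thick, 0.24 kg; axes as relay_box at the start. Origin: centre of its underside. Two 7 mm holes sit over the two pins, which stand 6 mm proud of the plate: lift it straight up at first.
- cover_handle (a point): centre of the grip bar of the black bridge handle in the middle of the cover: bar 52 mm along the cover's x, 12 mm wide along its y, 11 mm high, its centre 27.5 mm above the plate's underside (24.5 mm above its upper face), with a gap below it. Grip it across the 12 mm.
- mat_top (a point): middle of the upper face of the flat grey rubber mat, 140 mm along its x, 190 mm along its y, 3 mm thick, fixed on the worktop. It has room for the cover, long side along long side.
- jar_steel: white powder jar with a white lid, 50 mm wide, 62 mm tall; origin under its centre. Bystander, leave it alone.
- jar_used: small white powder jar with a red lid, 42 mm wide, 55 mm tall; origin under its centre. Bystander, leave it alone.
- vial_1: amber sample vial with a white cap, 17 mm wide, 44 mm tall, upright; origin under its centre. Bystander, leave it alone.
- screwdriver: screwdriver with a red handle, 172 mm long along its y, 23 mm high, lying; origin under its centre. Bystander, leave it alone.
- powder_scoop: steel powder scoop lying, 124 mm long along its y, 31 mm wide, 14 mm high; origin under its centre. Bystander, leave it alone.
- hex_driver: small driver with a blue handle, lying, 148 mm long along its y, 19 mm high; origin under its centre. Bystander, leave it alone.
- brush: flat brush with a wooden handle, lying, 193 mm long along its y, 10 mm high; origin under its centre. Bystander, leave it alone.
- tape_roll: roll of blue masking tape lying flat, 85 mm wide, 19 mm high; origin under its centre. Bystander, leave it alone.
- gauge_block: ground steel block 50 x 75 x 25 mm; origin under its centre. Bystander, leave it alone.

How it is judged (in metres and radians):
On the way, in this order (a step that is already met when the one before it is completed fails the run):
1. the cover plate lies flat on the mat, let go, while the relay is still seated (z of cover in the frame of mat_top below 0.004 m and angle between cover's own z axis and vertical below 0.06 rad and horizontal distance between cover and mat_top below 0.05 m and contact force between the fingers and cover below 0.05 N and z of relay in the frame of relay_box below 0.029 m), for 0.2 s.
2. the relay is rocked to a side in its socket, the box standing (angle between the z axis of relay and the z axis of relay_box, either way round above 0.06 rad and z of relay in the frame of relay_box below 0.039 m and height (world z) of relay_box below 0.004 m).
At the end, for the whole second after the job is handed in: Cover flat on the mat (0.06 rad, centres within 50 mm), untouched. Box standing: lifted under 4 mm, tilted under 0.03 rad, within 40 mm of its start. Relay gripped, still, upright (0.2 rad), within 25 mm of the socket sideways, touching no part of the box, blade tips 2.5 to 40 mm above the mouth (z of cover in the frame of mat_top below 0.004 m and angle between cover's own z axis and vertical below 0.06 rad and horizontal distance between cover and mat_top below 0.05 m and contact force between the fingers and cover below 0.05 N and height (world z) of relay_box below 0.004 m and angle between relay_box's own z axis and vertical below 0.03 rad and distance of relay_box from where it was at the start of the episode below 0.04 m and z of relay in the frame of socket between 0.0145 and 0.052 m and horizontal distance between relay and socket below 0.025 m and angle between relay's own z axis and vertical below 0.2 rad and linear speed of relay below 0.02 m/s and contact force between the fingers and relay above 1 N and contact force between relay and relay_box below 0.05 N); the arm keeps its last pose, push and grip.
It fails at once if the box is lifted or tipped (underside over 12 mm up, or tilted over 0.12 rad) or shoved more than 50 mm (height (world z) of relay_box above 0.012 m or angle between relay_box's own z axis and vertical above 0.12 rad or distance of relay_box from where it was at the start of the episode above 0.05 m).
It fails at once if the cover plate is dropped (falls free faster than 0.7 m/s) (contact force between the fingers and cover below 0.01 N and linear speed of cover above 0.7 m/s).
It fails at once if a bystander is shifted more than 25 mm (distance of any of jar_steel, jar_used, vial_1, screwdriver, powder_scoop, hex_driver, brush, tape_roll, gauge_block from where it was at the start of the episode above 0.025 m).
It also fails if it takes over 54 s, if anything falls off the work surface, if the arm or the gripper's body presses on something with over 40 N, if the wrist force passes 120 N, or if a joint passes its speed limit or range.

## Working session

There is one attempt and no reset: what is moved stays moved. The work goes in short steps, Python scripts to look and compute and a tool call to move; the robot and the scene stay as the last step left them, time stands still between calls to the robot, and variables do not carry over. Pictures are saved under pics/ and viewed, and the job is handed in when it is done.

Besides the shell and the picture viewer there is one more tool, called after "Request:" as name([rows], argument=value, ...), one row to a line, values as JSON. jog_arm: Moves the arm, as the interface text tells. Its arguments: {"type":"object","properties":{"plan":{"type":"array"},"grip":{"type":"number"},"squeeze":{"type":"number"}},"required":["plan"]}

```bash
mkdir -p pics; ls
python3 - <<'E'
from rig import env, vision, spotter
import cv2, numpy as np
print(env.observe())
for c in ["top","side","wrist"]:
    im,d=vision.get_image(c); cv2.imwrite(f"pics/{c}0.png",im[:,:,::-1]); np.savez(f"/tmp/{c}0.npz",im=im,d=d)
    print(c,vision.camera_info(c))
E
```

```text
pics
{'time_s': 0.0, 'q': array([ 5.45862482e+01,  2.18422948e+01,  7.43851750e+01, -3.90446544e-04,
        8.38599194e+01, -1.23363017e+01]), 'qvel': array([-0.00713272,  0.12361247,  0.07945948,  0.02994392,  0.00442936,
       -0.02338408]), 'joint_efforts': array([ 1.83960387e-04, -4.48450649e+01, -2.31282020e+01, -1.35906093e-04,
        4.68558297e-03, -5.09124902e-05]), 'position': array([0.21541576, 0.50573151, 0.23069708]), 'tool_rot': array([[-9.19975986e-01,  3.91973742e-01, -8.78312848e-04],
       [ 3.91974596e-01,  9.19975196e-01, -1.24697066e-03],
       [ 3.19246280e-04, -1.49145938e-03, -9.99998837e-01]]), 'ft_force': array([0.10989457, 0.2889458 , 0.38062026]), 'wrist_torque': array([-0.04334686,  0.03296418,  0.02729237]), 'grip_width': 0.08501400324824603}
top {'fx': 583.9777597825575, 'fy': 583.9777597825575, 'cx': 320.8842989561685, 'cy': 237.7893401924688, 'rvec': array([ 2.13696474, -2.13930572,  0.19968481]), 'tvec': array([0.04140071, 0.67130989, 1.21250533])}
side {'fx': 543.1703669719946, 'fy': 543.1703669719946, 'cx': 310.79399581456033, 'cy': 244.20982774539218, 'rvec': array([ 0.46485398, -2.4975325 ,  1.46137247]), 'tvec': array([0.61417959, 0.17632938, 1.03338925])}
wrist {'fx': 371.64829954431775, 'fy': 371.64829954431775, 'cx': 319.5568189610946, 'cy': 234.53688104484075, 'rvec': array([-2.38386298, -1.57485937, -0.25820081]), 'tvec': array([-0.55047267, -0.04122694,  0.38107861])}
```

View pics/top0.png

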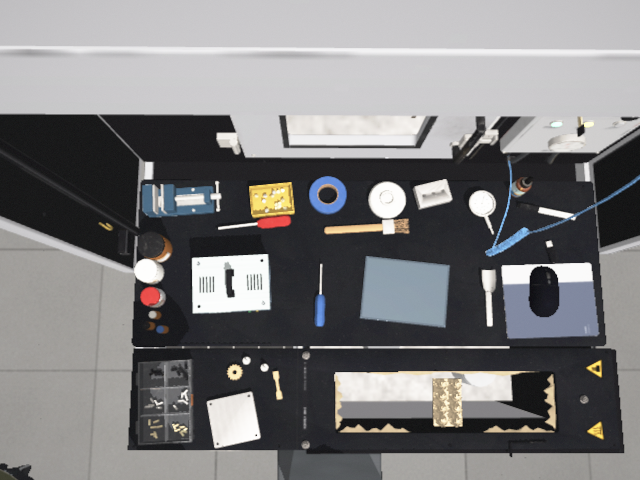

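View pics/side0.png

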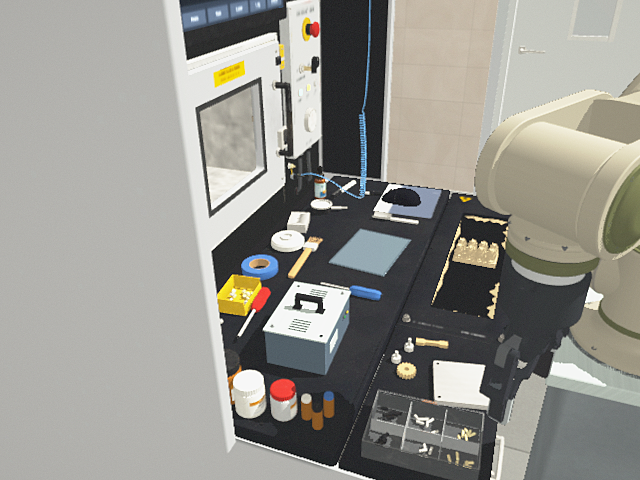

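View pics/wrist0.png

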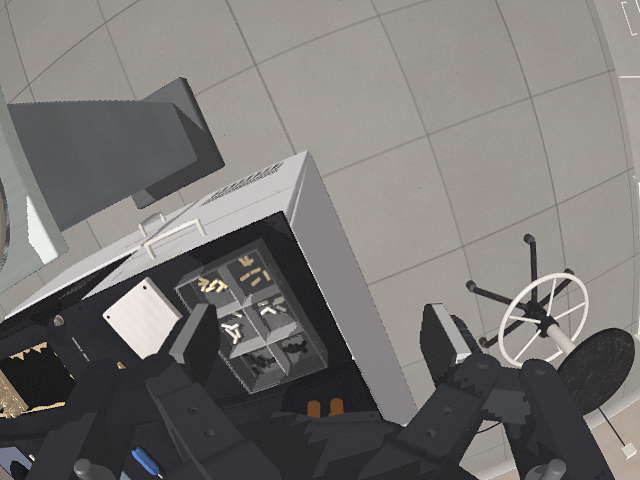

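The top view shows the box with its cover at px (231,284), the handle at (230,283) and the grey mat at (405,292). The brush is at (368,229), the blue driver at (321,295) and the red screwdriver at (255,224). Next I'll measure them.

```bash
cat > h.py <<'E'
import numpy as np, cv2
from rig import env, vision, spotter
def cam(n):
    i=vision.camera_info(n); R=cv2.Rodrigues(np.array(i['rvec']))[0]; return i,R,np.array(i['tvec'])
def pts(n,d,mask,info=None):
    i,R,t=info or cam(n); v,u=np.nonzero(mask&(d>0)); z=d[v,u]
    if n=="wrist":
        x=(u-i['cx'])/i['fx'];y=(v-i['cy'])/i['fy'];r=np.hypot(x,y)+1e-9
        X=np.c_[x/r*np.tan(r)*z,y/r*np.tan(r)*z,z]
    else: X=np.c_[(u-i['cx'])/i['fx']*z,(v-i['cy'])/i['fy']*z,z]
    return (X-t)@R
def proj(n,P):
    i,R,t=cam(n); return cv2.projectPoints(np.atleast_2d(P).astype(float),R,t,np.array([[i['fx'],0,i['cx']],[0,i['fy'],i['cy']],[0,0,1.]]),None)[0][:,0]
def rect(P): # xy min area rect
    c,s,a=cv2.minAreaRect(P[:,:2].astype(np.float32)); return np.round(c,4),np.round(s,4),a
E
python3 - <<'E'
from h import *
for c in ["top","side"]:
    im,d=vision.get_image(c)
    for n in ["cover","cover_handle","relay_box","mat_top","hex_driver","brush","screwdriver","tape_roll","gauge_block"]:
        try: r=spotter.trace(c,n)
        except Exception as e: print(n,e); continue
        for q in r[:2]:
            P=pts(c,d,q['pixels'])
            if len(P)<5: continue
            print(c,n,round(q['score'],2),[int(k) for k in q['rect']],'n',len(P),rect(P),'z',np.percentile(P[:,2],[5,50,95]).round(4))
E
```

```text
top cover 0.75 [189, 254, 265, 313] n 4212 (array([0.5745, 0.2329]), array([0.1223, 0.1608]), 2.9420392513275146) z [0.0772 0.0815 0.0871]
top cover_handle 0.86 [191, 251, 270, 315] n 4235 (array([0.5787, 0.2331]), array([0.1304, 0.1608]), 2.7448112964630127) z [0.0772 0.0815 0.0871]
top relay_box 0.69 [196, 250, 273, 306] n 175 (array([0.6   , 0.2055]), array([0.1833, 0.0916]), 56.365692138671875) z [0.0203 0.0491 0.0833]
top relay_box 0.31 [412, 182, 452, 207] n 835 (array([ 0.7854, -0.216 ]), array([0.058 , 0.0835]), 13.909180641174316) z [0.0041 0.0241 0.0291]
top mat_top 0.72 [359, 257, 449, 322] n 5094 (array([ 0.5608, -0.1468]), array([0.1909, 0.1391]), 82.80125427246094) z [-0.0009  0.0035  0.0077]
top hex_driver 0.9 [314, 261, 320, 328] n 345 (array([0.5524, 0.0425]), array([0.0207, 0.14  ]), 86.78368377685547) z [0.0085 0.0158 0.0214]
top brush 0.6 [322, 217, 409, 234] n 650 (array([ 0.7072, -0.0607]), array([0.0314, 0.1874]), 0.6147788763046265) z [0.0024 0.0092 0.0143]
top screwdriver 0.97 [220, 213, 294, 229] n 468 (array([0.716 , 0.1907]), array([0.0294, 0.1628]), 3.456
[... 1354 characters left out ...]
, 237, 319, 282] n 368 (array([ 0.7072, -0.0612]), array([0.0316, 0.1964]), 1.1364654302597046) z [0.002  0.0076 0.0109]
side screwdriver 0.83 [234, 289, 270, 336] n 304 (array([0.7181, 0.1962]), array([0.0301, 0.1552]), 1.1679415702819824) z [0.0089 0.0173 0.0232]
side tape_roll 0.71 [243, 255, 279, 280] n 749 (array([0.7936, 0.0034]), array([0.0875, 0.2253]), 31.369726181030273) z [0.0009 0.0169 0.0199]
side gauge_block 0.96 [286, 210, 306, 235] n 373 (array([ 0.7791, -0.1963]), array([0.0504, 0.1093]), 14.353994369506836) z [0.0065 0.0232 0.0263]
side gauge_block 0.41 [269, 381, 300, 426] n 986 (array([0.5572, 0.3876]), array([0.0454, 0.0923]), 32.452178955078125) z [0.0033 0.04   0.0548]
```

Run:
```python
from h import *
full=np.ones((480,640),bool)
for c in ["top","side"]:
    f=np.load(f"/tmp/{c}0.npz"); im,d=f['im'].astype(int),f['d']
    v,u=np.nonzero(full&(d>0)); P=pts(c,d,full); col=im[v,u]
    near=(abs(P[:,0]-.575)<.12)&(abs(P[:,1]-.233)<.12)
    a=near&(P[:,2]>.074)&(P[:,2]<.09)&(col.min(1)>120); print(c,'cover',a.sum(),rect(P[a]),P[a].mean(0),np.median(P[a][:,2]))
    dk=near&(P[:,2]>.093)&(P[:,2]<.125); print('handle',dk.sum(),rect(P[dk]),P[dk].mean(0),np.percentile(P[dk][:,2],[5,50,95]))
    m=(abs(P[:,0]-.56)<.12)&(abs(P[:,1]+.147)<.12)&(P[:,2]<.012)&(col[:,2]>col[:,0]+5)&(col.mean(1)>70)
    print('mat',m.sum(),rect(P[m]),P[m].mean(0),np.median(P[m],0))
    # table z
    t=(abs(P[:,0]-.56)<.1)&(abs(P[:,1]-.1)<.03); print('table',np.median(P[t][:,2]))
f=np.load("/tmp/top0.npz"); cv2.imwrite("pics/crop.png",cv2.resize(f['im'][230:340,170:460,::-1],None,fx=2.75,fy=2.75,interpolation=cv2.INTER_NEAREST))
f=np.load("/tmp/side0.npz"); cv2.imwrite("pics/crops.png",cv2.resize(f['im'][270:430,220:420,::-1],None,fx=3.7,fy=3.7,interpolation=cv2.INTER_NEAREST))
```

```text
top cover 3940 (array([0.5718, 0.2329]), array([0.1167, 0.1608]), 2.883356809616089) [0.57098868 0.23242815 0.08131038] 0.08128394468555253
handle 167 (array([0.5714, 0.2324]), array([0.0518, 0.0129]), 2.7910940647125244) [0.57119612 0.23155171 0.10980644] [0.10339965 0.11019879 0.11464685]
mat 5429 (array([ 0.5599, -0.1482]), array([0.1932, 0.1427]), 83.69171142578125) [ 0.55899539 -0.14779623  0.003285  ] [ 0.55807341 -0.14786466  0.00333738]
table 0.9848048044404378
side cover 2993 (array([0.5718, 0.2331]), array([0.1174, 0.1628]), 3.0938968658447266) [0.56874684 0.24253212 0.08024263] 0.08025460888993735
handle 246 (array([0.5713, 0.2338]), array([0.0517, 0.0156]), 1.1627471446990967) [0.56996406 0.23593277 0.10570225] [0.09579794 0.10693228 0.11124665]
mat 2354 (array([ 0.5628, -0.1529]), array([0.2092, 0.1473]), 83.62701416015625) [ 0.56073314 -0.14269588  0.00225217] [ 0.56007091 -0.13946934  0.00229332]
table -0.0007283311429903127
```

View pics/crop.png

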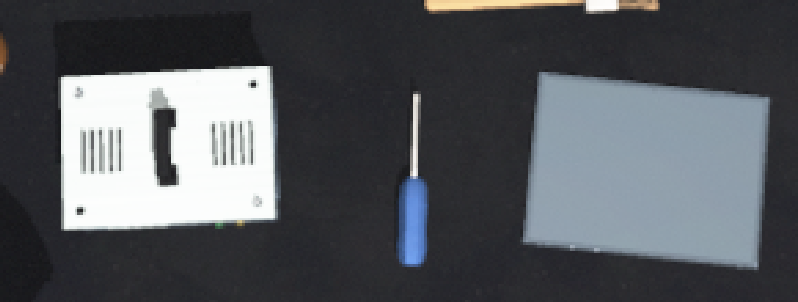

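View pics/crops.png

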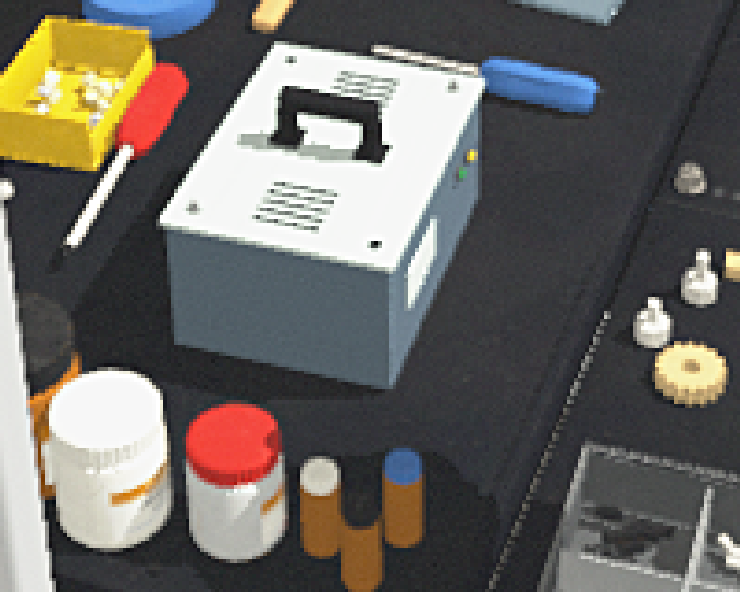

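```bash
cat >> h.py <<'E'
from scipy.spatial.transform import Rotation as Ro
def down(yaw_y_deg, tilt=0.0):
    """tool pointing down, tool y axis at world angle yaw_y; tilt (rad) about box x (=y rotated -90)"""
    a=np.radians(yaw_y_deg); y=np.array([np.cos(a),np.sin(a),0]); z=np.array([0,0,-1.]); x=np.cross(y,z)
    R=np.c_[x,y,z]; bx=np.array([np.sin(a),-np.cos(a),0])
    return Ro.from_rotvec(bx*tilt).as_matrix()@R
def plan(p,R,n,dec=2,start=None):
    s=env.observe(); p0,R0=(s['position'],s['tool_rot']) if start is None else start
    p0=p0.copy();R0=R0.copy();rows=[]
    for k in range(n):
        rem=n-k
        d=np.round(R0.T@((p-p0)/rem)/.04,dec); w=np.round((Ro.from_matrix(R0.T@R).as_rotvec()/rem)/.15,dec)
        rows.append([float(q)+0 for q in np.r_[d,w]]); p0=p0+R0@(d*.04); R0=R0@Ro.from_rotvec(w*.15).as_matrix()
    print([[round(q,3) for q in r] for r in rows]); m=np.abs(np.array(rows)).max(); print('max',m,'|shift|',max(np.linalg.norm(np.array(r)[:3])*40 for r in rows),'|turn|',max(np.linalg.norm(np.array(r)[3:]) for r in rows))
    return p0,R0
E
python3 - <<'E'
from h import *
s=plan(np.array([.5715,.2325,.19]),down(92.9),12)
plan(np.array([.5715,.2325,.0865]),down(92.9),6,start=s)
E
```

```text
[[-0.91, -0.23, 0.09, 0.0, 0.0, -0.25], [-0.9, -0.27, 0.09, 0.0, 0.0, -0.25], [-0.88, -0.3, 0.09, 0.0, 0.0, -0.25], [-0.87, -0.33, 0.08, 0.0, 0.0, -0.25], [-0.86, -0.37, 0.09, 0.0, 0.0, -0.25], [-0.85, -0.4, 0.08, 0.0, 0.0, -0.25], [-0.83, -0.43, 0.09, 0.0, 0.0, -0.25], [-0.81, -0.46, 0.08, 0.0, 0.0, -0.25], [-0.8, -0.49, 0.09, 0.0, 0.0, -0.26], [-0.78, -0.52, 0.08, 0.0, 0.0, -0.25], [-0.75, -0.55, 0.09, 0.0, 0.0, -0.26], [-0.73, -0.58, 0.08, 0.0, 0.0, -0.25]]
max 0.91 |shift| 37.75711853412546 |turn| 0.26
[[0.0, 0.0, 0.43, 0.0, 0.0, 0.0], [0.0, 0.0, 0.43, 0.0, 0.0, 0.0], [0.0, 0.0, 0.43, 0.0, 0.0, 0.0], [0.0, 0.0, 0.43, 0.0, 0.0, 0.0], [0.0, 0.0, 0.44, 0.0, 0.0, 0.0], [0.0, 0.0, 0.43, 0.0, 0.0, 0.0]]
max 0.44 |shift| 17.6 |turn| 0.0
```

Request:
jog_arm([
  [[-0.7, -0.2, 0, 0, 0, -0.25], [-0.7, -0.2, 0, 0, 0, -0.25], [-0.7, -0.2, 0, 0, 0, -0.25], [-0.7, -0.25, 0, 0, 0, -0.25], [-0.7, -0.25, 0, 0, 0, -0.25], [-0.7, -0.3, 0, 0, 0, -0.25], [-0.7, -0.3, 0, 0, 0, -0.25], [-0.7, -0.35, 0, 0, 0, -0.25], [-0.7, -0.35, 0, 0, 0, -0.25], [-0.7, -0.35, 0, 0, 0, -0.25]],
])

```text
time_s: 2.15
position: [0.4644, 0.3336, 0.2314]
tool_rot: [[-1.0, 0.026, 0.0], [0.026, 1.0, 0.0], [-0.0, 0.0, -1.0]]
ft_force: [-0.2, 0.5, 0.2]
grip_width: 0.0855
```

Run:
```python
from h import *
print(env.observe()['position'])
plan(np.array([.5715,.2325,.18]),down(92.9),6)
```

```text
[0.46441989 0.33356167 0.2314207 ]
[[-0.46, -0.41, 0.21, 0.0, 0.0, -0.09], [-0.45, -0.42, 0.22, 0.0, 0.0, -0.08], [-0.45, -0.42, 0.21, 0.0, 0.0, -0.09], [-0.44, -0.43, 0.22, 0.0, 0.0, -0.08], [-0.43, -0.43, 0.21, 0.0, 0.0, -0.09], [-0.43, -0.43, 0.22, 0.0, 0.0, -0.08]]
max 0.46 |shift| 26.147275192646745 |turn| 0.09
```

Request:
jog_arm([
  [[-0.46, -0.41, 0.21, 0, 0, -0.09], [-0.45, -0.42, 0.22, 0, 0, -0.08], [-0.45, -0.42, 0.21, 0, 0, -0.09], [-0.44, -0.43, 0.22, 0, 0, -0.08], [-0.43, -0.43, 0.21, 0, 0, -0.09], [-0.43, -0.43, 0.22, 0, 0, -0.08], [0, 0, 0, 0, 0, 0], [0, 0, 0, 0, 0, 0]],
])

```text
time_s: 2.95
position: [0.5702, 0.2332, 0.1796]
tool_rot: [[-0.999, -0.048, -0.001], [-0.048, 0.999, 0.0], [0.001, 0.0, -1.0]]
ft_force: [-0.2, 0.1, 0.5]
grip_width: 0.0851
```

Run:
```python
from h import *
print(env.observe()['position'])
im,d=vision.get_image("wrist"); cv2.imwrite("pics/w1.png",im[:,:,::-1])
im,d=vision.get_image("side"); cv2.imwrite("pics/s1.png",im[:,:,::-1])
plan(np.array([.5715,.2325,.0865]),down(92.9),6)
```

```text
[0.57024098 0.23323028 0.17955725]
[[-0.01, -0.01, 0.39, 0.0, 0.0, 0.0], [-0.01, -0.01, 0.39, 0.0, 0.0, 0.0], [0.0, 0.0, 0.39, 0.0, 0.0, 0.0], [-0.01, -0.01, 0.39, 0.0, 0.0, 0.0], [0.0, 0.0, 0.39, 0.0, 0.0, 0.0], [-0.01, -0.01, 0.39, 0.0, 0.0, -0.01]]
max 0.39 |shift| 15.610253040870285 |turn| 0.01
```

View pics/w1.png

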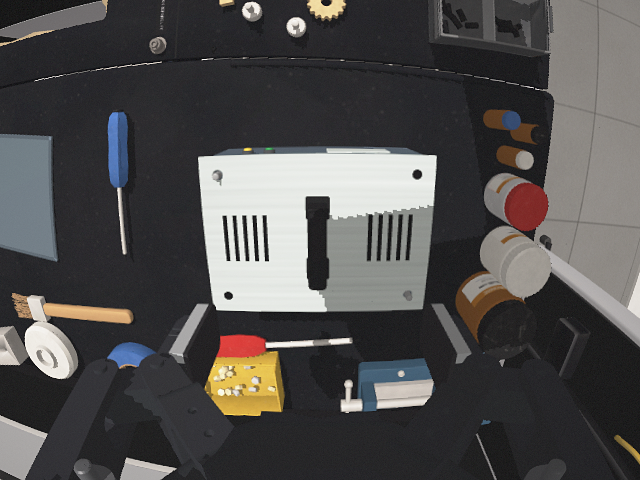

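View pics/s1.png

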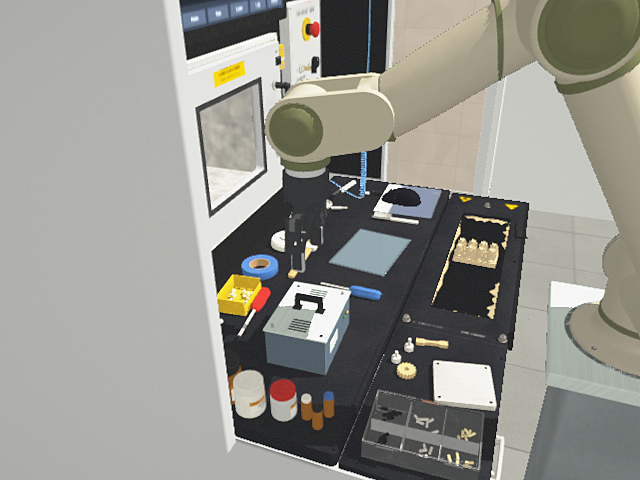

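Run:
```python
from h import *
s=env.observe()
print('tcp side px',proj("side",s['position']))
im,d=vision.get_image("wrist"); P=pts("wrist",d,np.ones_like(d,bool)); v,u=np.nonzero(d>0); col=im[v,u].astype(int)
near=(abs(P[:,0]-.575)<.12)&(abs(P[:,1]-.233)<.12)
a=near&(P[:,2]>.074)&(P[:,2]<.09)&(col.min(1)>90); print('cover',a.sum(),rect(P[a]),np.median(P[a][:,2]))
k=near&(P[:,2]>.097)&(P[:,2]<.118)&(col.max(1)<70)&(abs(P[:,1]-.233)<.03); print('handle',k.sum(),rect(P[k]),np.percentile(P[k][:,2],[5,50,95]))
```

```text
tcp side px [[307.57188303 263.2941957 ]]
cover 31185 (array([0.5723, 0.2326]), array([0.1173, 0.1609]), 2.9895670413970947) 0.08114301404184197
handle 1497 (array([0.571 , 0.2327]), array([0.0514, 0.0116]), 2.9113478660583496) [0.10424383 0.1107449  0.11196748]
```

Request:
jog_arm([
  [[-0.01, -0.01, 0.4, 0, 0, 0], [-0.01, 0, 0.4, 0, 0, 0], [0, 0, 0.4, 0, 0, 0], [0, 0, 0.4, 0, 0, 0], [0, 0, 0.35, 0, 0, 0], [0, 0, 0.3, 0, 0, 0], [0, 0, 0.05, 0, 0, 0], [0, 0, 0, 0, 0, 0], [0, 0, 0, 0, 0, 0]],
])

```text
time_s: 4.0
position: [0.5714, 0.2331, 0.0885]
tool_rot: [[-0.999, -0.049, 0.001], [-0.049, 0.999, 0.0], [-0.001, 0.0, -1.0]]
ft_force: [0.6, -0.3, 0.5]
grip_width: 0.0855
```

Request:
jog_arm([
  [[0, 0, 0, 0, 0, 0], [0, 0, 0, 0, 0, 0], [0, 0, 0, 0, 0, 0], [0, 0, 0, 0, 0, 0], [0, 0, 0, 0, 0, 0], [0, 0, 0, 0, 0, 0], [0, 0, 0, 0, 0, 0], [0, 0, 0, 0, 0, 0]],
], grip=-1, squeeze=40)

```text
time_s: 4.8
position: [0.5712, 0.2328, 0.0879]
tool_rot: [[-0.999, -0.049, 0.0], [-0.049, 0.999, -0.0], [-0.0, -0.0, -1.0]]
ft_force: [-0.4, -2.5, 2.6]
grip_width: 0.0111
```

Request:
jog_arm([
  [[0, 0, -0.1, 0, 0, 0], [0, 0, -0.15, 0, 0, 0], [0, 0, -0.2, 0, 0, 0], [0, 0, -0.2, 0, 0, 0], [0, 0, -0.2, 0, 0, 0], [0, 0, -0.4, 0, 0, 0], [0, 0, -0.4, 0, 0, 0], [0, 0, -0.2, 0, 0, 0], [0, 0, 0, 0, 0, 0]],
])

```text
time_s: 5.7
position: [0.5715, 0.2331, 0.1631]
tool_rot: [[-0.999, -0.049, 0.002], [-0.049, 0.999, 0.001], [-0.002, 0.0, -1.0]]
ft_force: [-0.2, -0.1, -2.6]
grip_width: 0.0112
```

Run:
```python
from h import *
print(env.observe()['position'],env.observe()['ft_force'])
im,d=vision.get_image("side"); cv2.imwrite("pics/s2.png",im[150:450,180:480,::-1])
yaw=92.9-9.3
s=plan(np.array([.560,-.147,.165]),down(yaw),16)
```

```text
[0.57153362 0.23307429 0.16305646] [-0.22913215 -0.09654489 -2.58956291]
[[0.05, -0.59, 0.0, 0.0, 0.0, 0.07], [0.04, -0.59, -0.01, 0.0, 0.0, 0.07], [0.03, -0.59, 0.0, 0.0, 0.0, 0.07], [0.03, -0.59, -0.01, 0.0, 0.0, 0.07], [0.02, -0.59, 0.0, 0.0, 0.0, 0.07], [0.01, -0.6, -0.01, 0.0, 0.0, 0.07], [0.01, -0.59, 0.0, 0.0, 0.0, 0.06], [0.0, -0.6, -0.01, 0.0, 0.0, 0.07], [0.0, -0.59, 0.0, 0.0, 0.0, 0.06], [-0.01, -0.6, -0.01, 0.0, 0.0, 0.07], [-0.01, -0.59, 0.0, 0.0, 0.0, 0.06], [-0.02, -0.6, -0.01, 0.0, 0.0, 0.07], [-0.03, -0.59, 0.0, 0.0, 0.0, 0.06], [-0.03, -0.59, -0.01, 0.0, 0.0, 0.07], [-0.04, -0.6, 0.0, 0.0, 0.0, 0.06], [-0.04, -0.59, -0.01, 0.0, 0.0, 0.07]]
max 0.6 |shift| 24.05327420539665 |turn| 0.07
```

View pics/s2.png

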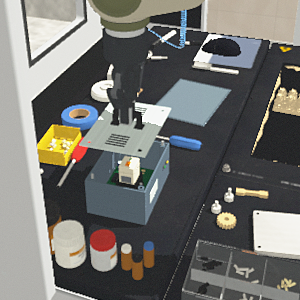

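The cover is lifted level and clear of the box, and the relay shows at crop px (128,172). Next I'll carry the cover to the mat.

Request:
jog_arm([
  [[0.03, -0.3, 0, 0, 0, 0.05], [0.03, -0.6, 0, 0, 0, 0.07], [0.03, -0.6, 0, 0, 0, 0.07], [0.03, -0.6, 0, 0, 0, 0.07], [0.03, -0.6, 0, 0, 0, 0.07], [0.02, -0.6, 0, 0, 0, 0.07], [0.01, -0.6, 0, 0, 0, 0.07], [0, -0.6, 0, 0, 0, 0.07], [0, -0.6, 0, 0, 0, 0.07], [0, -0.6, 0, 0, 0, 0.07]],
])

```text
time_s: 6.75
position: [0.5636, 0.0032, 0.1609]
tool_rot: [[-0.999, 0.054, -0.002], [0.054, 0.999, 0.0], [0.002, 0.0, -1.0]]
ft_force: [1.5, 0.3, -2.1]
grip_width: 0.0113
```

Request:
jog_arm([
  [[0, -0.6, 0, 0, 0, 0.07], [-0.02, -0.6, 0, 0, 0, 0.07], [-0.03, -0.6, 0, 0, 0, 0.07], [-0.03, -0.6, 0, 0, 0, 0.07], [-0.04, -0.6, 0, 0, 0, 0.07], [-0.04, -0.6, 0, 0, 0, 0.05], [0, -0.2, 0, 0, 0, 0], [0, 0, 0, 0, 0, 0], [0, 0, 0, 0, 0, 0]],
])

```text
time_s: 7.65
position: [0.558, -0.1466, 0.1614]
tool_rot: [[-0.994, 0.113, -0.001], [0.113, 0.994, 0.001], [0.001, 0.001, -1.0]]
ft_force: [-0.5, 0.6, -2.0]
grip_width: 0.011
```

Run:
```python
from h import *
s=env.observe(); print(s['position'],s['grip_width'])
im,d=vision.get_image("wrist"); cv2.imwrite("pics/w3.png",im[:,:,::-1])
plan(np.array([.560,-.147,.0879-.078+.003]),down(83.7),8)
```

```text
[ 0.55802073 -0.14664393  0.16140399] 0.010983290615423085
[[-0.01, 0.0, 0.46, 0.0, 0.0, 0.0], [-0.01, 0.0, 0.47, 0.0, 0.0, 0.0], [0.0, 0.0, 0.46, 0.0, 0.0, 0.0], [-0.01, 0.0, 0.47, 0.0, 0.0, 0.0], [0.0, 0.0, 0.46, 0.0, 0.0, 0.0], [-0.01, 0.0, 0.47, 0.0, 0.0, -0.01], [0.0, -0.01, 0.46, 0.0, 0.0, 0.0], [-0.01, 0.0, 0.47, 0.0, 0.0, -0.01]]
max 0.47 |shift| 18.804254837669053 |turn| 0.01
```

View pics/w3.png

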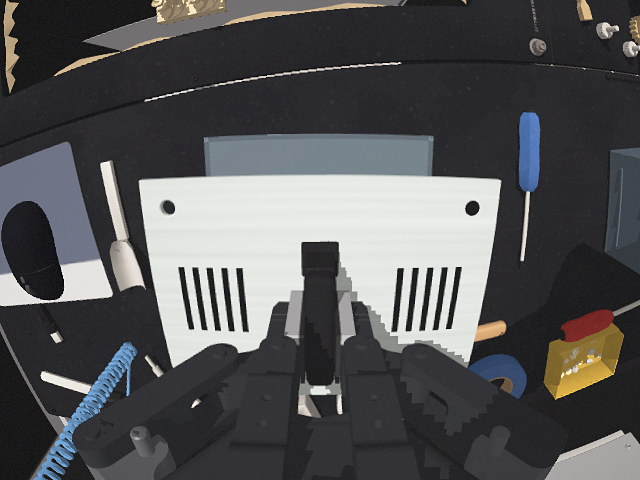

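Request:
jog_arm([
  [[-0.01, 0, 0.45, 0, 0, 0], [-0.01, 0, 0.5, 0, 0, 0], [-0.01, 0, 0.5, 0, 0, 0], [-0.01, 0, 0.5, 0, 0, 0], [0, 0, 0.5, 0, 0, 0], [0, 0, 0.5, 0, 0, 0], [0, 0, 0.3, 0, 0, 0], [0, 0, 0.2, 0, 0, 0], [0, 0, 0, 0, 0, 0], [0, 0, 0, 0, 0, 0]],
])

```text
time_s: 8.7
position: [0.5603, -0.1474, 0.0244]
tool_rot: [[-0.994, 0.113, 0.001], [0.113, 0.994, -0.0], [-0.001, -0.0, -1.0]]
ft_force: [0.3, 0.2, -1.3]
grip_width: 0.0109
```

Request:
jog_arm([
  [[0, 0, 0.1, 0, 0, 0], [0, 0, 0.1, 0, 0, 0], [0, 0, 0.06, 0, 0, 0], [0, 0, 0, 0, 0, 0], [0, 0, 0, 0, 0, 0]],
])

```text
time_s: 9.2
position: [0.56, -0.1474, 0.0133]
tool_rot: [[-0.994, 0.113, -0.0], [0.113, 0.994, 0.0], [0.0, 0.0, -1.0]]
ft_force: [0.1, -0.5, -2.6]
grip_width: 0.0113
```

Request:
jog_arm([
  [[0, 0, 0.03, 0, 0, 0], [0, 0, 0.02, 0, 0, 0], [0, 0, 0, 0, 0, 0], [0, 0, 0, 0, 0, 0]],
])

```text
time_s: 9.6
position: [0.5601, -0.1475, 0.0128]
tool_rot: [[-0.994, 0.113, 0.001], [0.113, 0.994, -0.001], [-0.001, -0.001, -1.0]]
ft_force: [-4.6, 1.7, 12.5]
grip_width: 0.011
```

Request:
jog_arm([
  [[0, 0, 0, 0, 0, 0], [0, 0, 0, 0, 0, 0], [0, 0, 0, 0, 0, 0], [0, 0, 0, 0, 0, 0], [0, 0, 0, 0, 0, 0]],
], grip=0.3)

```text
time_s: 10.1
position: [0.56, -0.1474, 0.0112]
tool_rot: [[-0.994, 0.113, -0.0], [0.113, 0.994, 0.0], [0.0, 0.0, -1.0]]
ft_force: [-0.4, 0.6, 0.1]
grip_width: 0.0553
```

Request:
jog_arm([
  [[0, 0, -0.2, 0, 0, 0], [0, 0, -0.4, 0, 0, 0], [0, 0, -0.5, 0, 0, 0], [0, 0, -0.6, 0, 0, 0], [0, 0, -0.6, 0, 0, 0], [0, 0, -0.6, 0, 0, 0], [0, 0, -0.6, 0, 0, 0], [0, 0, -0.6, 0, 0, 0], [0, 0, -0.3, 0, 0, 0]],
])

```text
time_s: 11.0
position: [0.5604, -0.1475, 0.1899]
tool_rot: [[-0.994, 0.113, 0.003], [0.113, 0.994, -0.002], [-0.003, -0.001, -1.0]]
ft_force: [-0.0, 0.8, 0.4]
grip_width: 0.0557
```

Run:
```python
from h import *
s=env.observe(); print(s['position'],s['grip_width'],s['ft_force'])
im,d=vision.get_image("wrist"); cv2.imwrite("pics/w4.png",im[:,:,::-1])
P=pts("wrist",d,np.ones_like(d,bool)); v,u=np.nonzero(d>0); col=im[v,u].astype(int)
a=(abs(P[:,0]-.56)<.12)&(abs(P[:,1]+.147)<.12)&(P[:,2]>0)&(P[:,2]<.012)&(col.min(1)>150); print('cover',rect(P[a]),np.median(P[a][:,2]))
A=np.c_[P[a][:,:2],np.ones(a.sum())]; print('slope',np.linalg.lstsq(A,P[a][:,2],rcond=None)[0])
im,d=vision.get_image("top"); cv2.imwrite("pics/t4.png",im[:,:,::-1])
np.savez("/tmp/t4.npz",im=im,d=d)
plan(np.array([.5715,.2325,.16]),down(92.9),16)
```

```text
[ 0.56040637 -0.14753166  0.1899313 ] 0.05572056542418364 [-0.0232026   0.75379563  0.40422938]
cover (array([ 0.5574, -0.1464]), array([0.163 , 0.1289]), 83.4720687866211) 0.006953284682674423
slope [ 0.00083993 -0.00051669  0.00637408]
[[0.05, 0.59, 0.04, 0.0, 0.0, -0.07], [0.04, 0.59, 0.04, 0.0, 0.0, -0.07], [0.04, 0.59, 0.05, 0.0, 0.0, -0.07], [0.03, 0.59, 0.04, 0.0, 0.0, -0.07], [0.03, 0.59, 0.05, 0.0, 0.0, -0.07], [0.02, 0.6, 0.04, 0.0, 0.0, -0.07], [0.01, 0.59, 0.05, 0.0, 0.0, -0.07], [0.01, 0.6, 0.04, 0.0, 0.0, -0.07], [0.0, 0.59, 0.05, 0.0, 0.0, -0.07], [-0.01, 0.6, 0.04, 0.0, 0.0, -0.07], [-0.01, 0.59, 0.05, 0.0, 0.0, -0.07], [-0.02, 0.6, 0.04, 0.0, 0.0, -0.06], [-0.02, 0.59, 0.05, 0.0, 0.0, -0.07], [-0.03, 0.6, 0.04, 0.0, 0.01, -0.06], [-0.04, 0.59, 0.05, -0.01, 0.0, -0.07], [-0.04, 0.6, 0.04, 0.0, 0.01, -0.06]]
max 0.6 |shift| 24.10643067731098 |turn| 0.07071067811865477
```

View pics/w4.png

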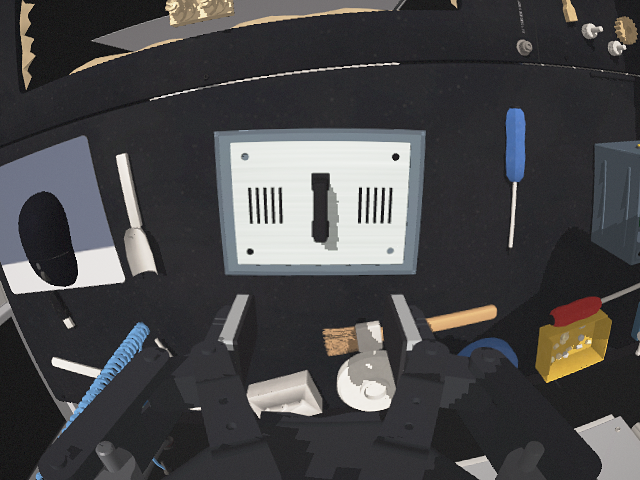

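View pics/t4.png

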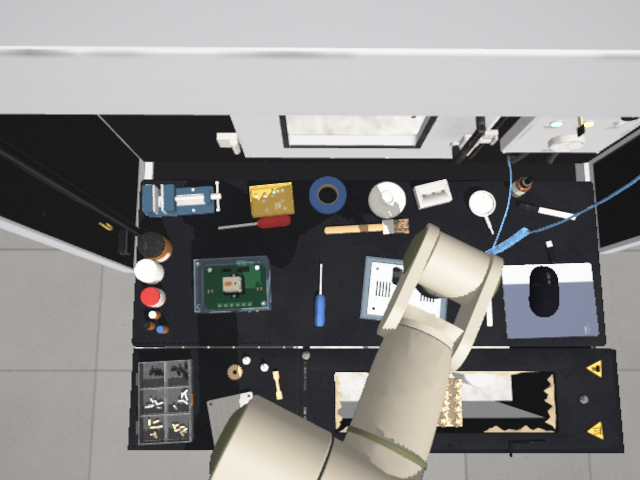

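The cover lies flat and centred on the mat (cover px 230-410 inside mat px 215-425, slope under 0.001). In the top view the box is still at (231,284) and the relay is visible at (232,284). I'll go back above the box at a safe height.

Request:
jog_arm([
  [[0.05, 0.4, 0, 0, 0, -0.07], [0.04, 0.65, 0, 0, 0, -0.07], [0.04, 0.65, 0, 0, 0, -0.07], [0.03, 0.65, 0, 0, 0, -0.07], [0.03, 0.65, 0, 0, 0, -0.07], [0.02, 0.65, 0, 0, 0, -0.07], [0.01, 0.65, 0, 0, 0, -0.07], [0.01, 0.65, 0, 0, 0, -0.07], [0, 0.65, 0, 0, 0, -0.07], [-0.01, 0.65, 0, 0, 0, -0.07]],
])

```text
time_s: 12.1
position: [0.5661, 0.1049, 0.1857]
tool_rot: [[-1.0, 0.007, -0.003], [0.007, 1.0, 0.0], [0.003, 0.0, -1.0]]
ft_force: [0.3, 0.3, -0.3]
grip_width: 0.0552
```

Request:
jog_arm([
  [[-0.01, 0.6, 0.1, 0, 0, -0.07], [-0.02, 0.6, 0.1, 0, 0, -0.07], [-0.02, 0.6, 0.1, 0, 0, -0.07], [-0.03, 0.6, 0.1, 0, 0, -0.07], [-0.04, 0.5, 0.1, 0, 0, -0.05], [-0.04, 0.3, 0.1, 0, 0, -0.05], [0, 0, 0, 0, 0, 0], [0, 0, 0, 0, 0, 0]],
])

```text
time_s: 12.9
position: [0.5714, 0.2307, 0.1628]
tool_rot: [[-0.999, -0.049, -0.001], [-0.049, 0.999, -0.0], [0.001, -0.0, -1.0]]
ft_force: [0.2, 0.4, 0.3]
grip_width: 0.0556
```

Run:
```python
from h import *
s=env.observe(); print(s['position'],s['grip_width'],s['ft_force'])
im,d=vision.get_image("wrist"); cv2.imwrite("pics/w5.png",im[:,:,::-1])
P=pts("wrist",d,np.ones_like(d,bool)); v,u=np.nonzero(d>0); col=im[v,u].astype(int)
near=(abs(P[:,0]-.571)<.04)&(abs(P[:,1]-.233)<.04)
b=near&(P[:,2]>.068)&(P[:,2]<.082); print('relay top',b.sum(),rect(P[b]),np.median(P[b][:,2]))
for q in spotter.trace("wrist","relay_box")[:1]: print(q['score'],q['rect'])
for q in spotter.trace("wrist","relay")[:2]:
    Q=pts("wrist",d,q['pixels']); print(q['score'],q['rect'],rect(Q),np.percentile(Q[:,2],[5,50,95]))
bx=(abs(P[:,0]-.571)<.1)&(abs(P[:,1]-.233)<.11)&(P[:,2]>.072)&(P[:,2]<.083)&(abs(P[:,1]-.233)+abs(P[:,0]-.571)>.06); print('rim',rect(P[bx]))
plan(np.array([.5715,.2325,.16]),down(92.95),4)
```

```text
[0.57138434 0.23074825 0.16275296] 0.05561084305767304 [0.21182388 0.40037471 0.27300714]
relay top 2368 (array([0.5717, 0.2321]), array([0.03  , 0.0358]), 2.319469928741455) 0.0753117354103596
0.72 [199.3, 145.7, 442.8, 318.5]
0.9 [294.3, 204.7, 348.8, 261.9] (array([0.5803, 0.232 ]), array([0.0466, 0.0431]), 3.1351206302642822) [0.04573136 0.07541286 0.07686367]
rim (array([0.5722, 0.2323]), array([0.1127, 0.1561]), 2.9249727725982666)
[[0.0, 0.01, 0.02, 0.0, 0.0, -0.01], [0.0, 0.02, 0.02, 0.0, 0.0, -0.01], [0.0, 0.01, 0.02, 0.0, 0.0, 0.0], [0.01, 0.02, 0.03, 0.0, 0.0, -0.01]]
max 0.03 |shift| 1.4966629547095767 |turn| 0.01
```

View pics/w5.png

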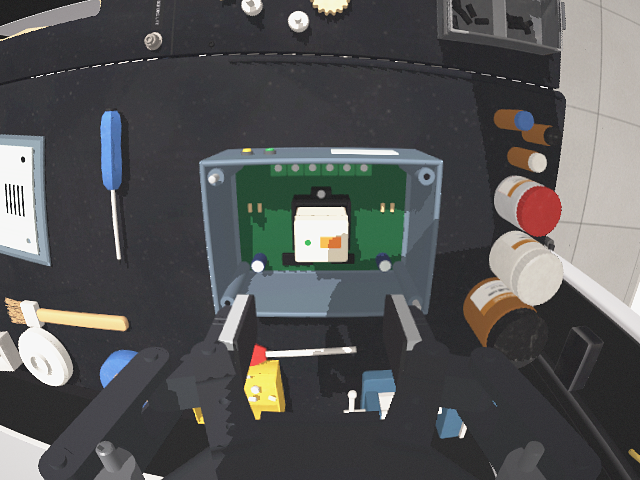

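Request:
jog_arm([
  [[0, 0.03, 0.3, 0, 0, 0], [0, 0.01, 0.4, 0, 0, 0], [0, 0, 0.4, 0, 0, 0], [0, 0, 0.4, 0, 0, 0], [0, 0, 0.4, 0, 0, 0], [0, 0, 0.4, 0, 0, 0], [0, 0, 0.3, 0, 0, 0], [0, 0, 0.2, 0, 0, 0], [0, 0, 0, 0, 0, 0], [0, 0, 0, 0, 0, 0]],
])

```text
time_s: 14.05
position: [0.5719, 0.2325, 0.0517]
tool_rot: [[-0.999, -0.049, 0.001], [-0.049, 0.999, 0.0], [-0.001, 0.0, -1.0]]
ft_force: [0.5, 0.8, 0.5]
grip_width: 0.0556
```

Request:
jog_arm([
  [[0, 0, 0.07, 0, 0, 0], [0, 0, 0.06, 0, 0, 0], [0, 0, 0, 0, 0, 0], [0, 0, 0, 0, 0, 0]],
])

```text
time_s: 14.45
position: [0.5717, 0.2325, 0.0462]
tool_rot: [[-0.999, -0.049, 0.0], [-0.049, 0.999, 0.0], [-0.0, 0.0, -1.0]]
ft_force: [-0.3, 0.6, 0.5]
grip_width: 0.0559
```

Run:
```python
from h import *
s=env.observe(); print(s['position'],s['grip_width'],s['ft_force'])
im,d=vision.get_image("wrist"); cv2.imwrite("pics/w6.png",im[:,:,::-1])
```

```text
[0.57168368 0.23254242 0.04622388] 0.05585267067070931 [-0.32239861  0.56239463  0.47162698]
```

View pics/w6.png

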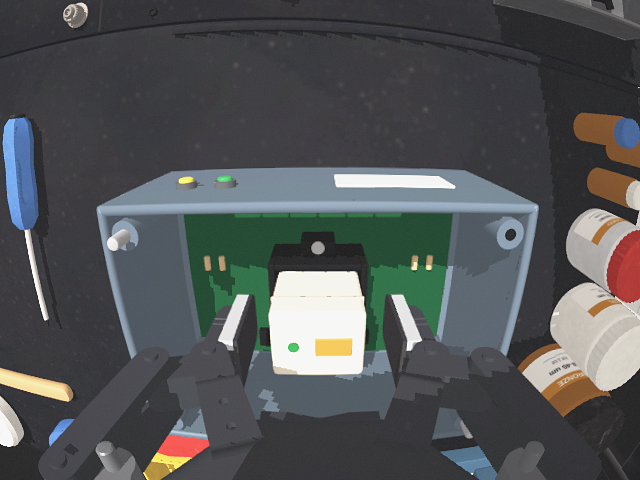

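Request:
jog_arm([
  [[0, 0, 0, 0, 0, 0], [0, 0, 0, 0, 0, 0], [0, 0, 0, 0, 0, 0], [0, 0, 0, 0, 0, 0], [0, 0, 0, 0, 0, 0], [0, 0, 0, 0, 0, 0]],
], grip=-1, squeeze=90)

```text
time_s: 15.1
position: [0.5718, 0.2323, 0.0466]
tool_rot: [[-0.999, -0.049, 0.0], [-0.049, 0.999, -0.0], [-0.0, -0.0, -1.0]]
ft_force: [-2.1, -2.7, 6.0]
grip_width: 0.0351
```

```bash
cat > rock.py <<'E'
from h import *
import pickle,os,sys
L=19.6; YA=92.9
def target(base,th,z):
    h=max(14-z,0); a=np.radians(YA); by=np.array([np.cos(a),np.sin(a),0])
    y=(L-h/2)*np.sin(th); dz=z+L*np.cos(th)-L
    return base['p']+by*y/1000+np.array([0,0,dz/1000]), Ro.from_rotvec(base['R'][:,0]*th).as_matrix()@base['R']
def go(th1,z1,n,commit=True):
    if not os.path.exists('/tmp/st.pkl'):
        s=env.observe(); b={'p':s['position'],'R':s['tool_rot']}; st=dict(base=b,p=b['p'],R=b['R'],th=0,z=0)
    else: st=pickle.load(open('/tmp/st.pkl','rb'))
    p,R=st['p'],st['R']; rows=[]
    for k in range(1,n+1):
        f=k/n; pt,Rt=target(st['base'],st['th']+(th1-st['th'])*f,st['z']+(z1-st['z'])*f)
        d=np.round(R.T@(pt-p)/.04,2); w=np.round(Ro.from_matrix(R.T@Rt).as_rotvec()/.15,2)
        rows.append([float(round(q,2))+0 for q in np.r_[d,w]]); p=p+R@(d*.04); R=R@Ro.from_rotvec(w*.15).as_matrix()
    print(rows); st.update(p=p,R=R,th=th1,z=z1); pickle.dump(st,open('/tmp/st.pkl','wb'))
def rep():
    st=pickle.load(open('/tmp/st.pkl','rb')); s=env.observe(); b=st['base']
    a=np.radians(YA); by=np.array([np.cos(a),np.sin(a),0]); bx=np.array([np.sin(a),-np.cos(a),0])
    rv=Ro.from_matrix(b['R'].T@s['tool_rot']).as_rotvec(); e=(s['position']-st['p'])*1000
    print('tilt cmd/meas',st['th'],rv.round(3),'pos err by,bx,z',(e@by).round(2),(e@bx).round(2),e[2].round(2),'F by,bx,z',(s['ft_force']@by).round(1),(s['ft_force']@bx).round(1),s['ft_force'][2].round(1),'M',s['wrist_torque'].round(2),'w',s['grip_width'])
E
python3 -c "
from rock import *
go(0.16,1.6,8); rep()"
```

```text
[[0.0, 0.01, 0.0, 0.13, 0.0, 0.0], [0.0, 0.0, -0.01, 0.14, 0.0, 0.0], [0.0, 0.01, 0.0, 0.13, 0.0, 0.0], [0.0, 0.01, -0.01, 0.13, 0.0, 0.0], [0.0, 0.0, 0.0, 0.14, 0.0, 0.0], [0.0, 0.01, -0.01, 0.13, 0.0, 0.0], [0.0, 0.0, 0.0, 0.13, 0.0, 0.0], [0.0, 0.01, -0.01, 0.14, 0.0, 0.0]]
tilt cmd/meas 0.16 [0. 0. 0.] pos err by,bx,z -2.12 -0.0 -1.46 F by,bx,z -2.6 -2.2 6.0 M [-0.46  0.31  0.08] w 0.03505288036411955
```

Request:
jog_arm([
  [[0, 0.01, 0, 0.13, 0, 0], [0, 0, -0.01, 0.14, 0, 0], [0, 0.01, 0, 0.13, 0, 0], [0, 0.01, -0.01, 0.13, 0, 0], [0, 0, 0, 0.14, 0, 0], [0, 0.01, -0.01, 0.13, 0, 0], [0, 0, 0, 0.13, 0, 0], [0, 0.01, -0.01, 0.14, 0, 0]],
], squeeze=110)

```text
time_s: 15.9
position: [0.5718, 0.2348, 0.0488]
tool_rot: [[-0.999, -0.047, 0.009], [-0.048, 0.986, -0.159], [-0.001, -0.16, -0.987]]
ft_force: [-5.3, -4.4, 16.5]
grip_width: 0.0343
```

```bash
python3 -c "
from rock import *
rep()
im,d=vision.get_image('side'); cv2.imwrite('pics/s7.png',cv2.resize(im[230:400,230:400,::-1],None,fx=3.5,fy=3.5))
im,d=vision.get_image('wrist'); cv2.imwrite('pics/w7.png',im[:,:,::-1])
"
```

```text
tilt cmd/meas 0.16 [ 0.16  -0.001  0.001] pos err by,bx,z 0.33 0.12 0.74 F by,bx,z -4.1 -5.5 16.5 M [1.24 1.09 0.07] w 0.034317486672872634
```

View pics/s7.png

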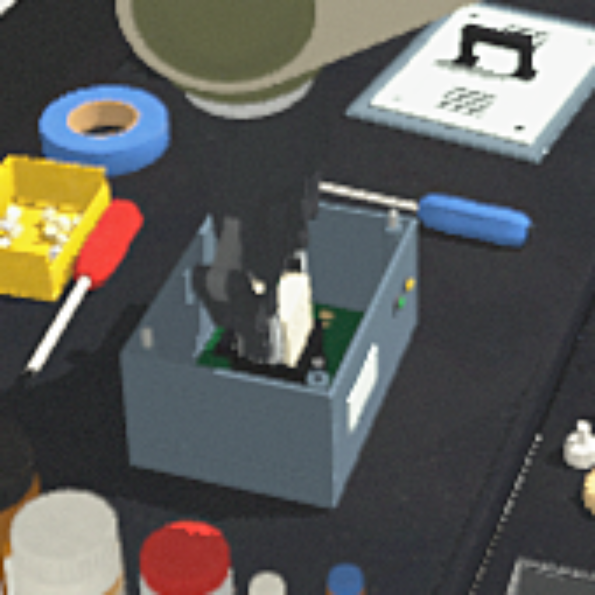

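View pics/w7.png

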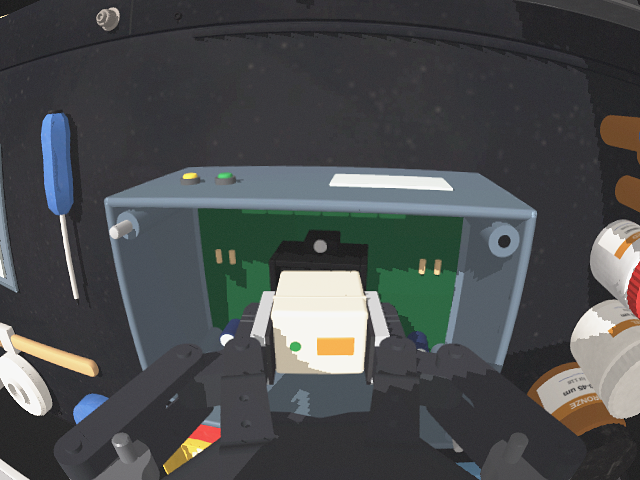

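The relay keeps its place between the pads in the wrist view (px 272-368), so it tilts with the tool, and the box stays standing. Next is the swing to the other side.

```bash
python3 -c "
from rock import *
go(-0.16,4.6,10)"
```

```text
[[0.0, -0.01, -0.01, -0.22, 0.0, 0.0], [0.0, -0.01, 0.0, -0.21, 0.0, 0.0], [0.0, -0.01, -0.01, -0.21, 0.0, 0.0], [0.0, -0.02, -0.01, -0.22, 0.0, 0.0], [0.0, -0.01, -0.01, -0.21, 0.0, 0.0], [0.0, -0.01, 0.0, -0.21, 0.0, 0.0], [0.0, -0.01, -0.01, -0.22, 0.0, 0.0], [0.0, -0.01, -0.01, -0.21, 0.0, 0.0], [0.0, -0.01, 0.0, -0.21, 0.0, 0.0], [0.0, -0.01, -0.01, -0.22, 0.0, 0.0]]
```

Request:
jog_arm([
  [[0, -0.01, -0.01, -0.22, 0, 0], [0, -0.01, 0, -0.21, 0, 0], [0, -0.01, -0.01, -0.21, 0, 0], [0, -0.02, -0.01, -0.22, 0, 0], [0, -0.01, -0.01, -0.21, 0, 0]],
])

```text
time_s: 16.5
position: [0.5717, 0.2321, 0.0487]
tool_rot: [[-0.999, -0.049, -0.0], [-0.049, 0.999, -0.0], [0.0, -0.0, -1.0]]
ft_force: [1.4, -1.8, -3.4]
grip_width: 0.0347
```

Request:
jog_arm([
  [[0, -0.01, 0, -0.21, 0, 0], [0, -0.01, -0.01, -0.22, 0, 0], [0, -0.01, -0.01, -0.21, 0, 0], [0, -0.01, 0, -0.21, 0, 0], [0, -0.01, -0.01, -0.22, 0, 0]],
])

```text
time_s: 17.0
position: [0.5718, 0.229, 0.0497]
tool_rot: [[-0.999, -0.049, -0.008], [-0.05, 0.986, 0.157], [0.0, 0.157, -0.988]]
ft_force: [-2.0, -6.2, 6.1]
grip_width: 0.0342
```

```bash
python3 -c "
from rock import *
rep()
im,d=vision.get_image('side'); cv2.imwrite('pics/s8.png',cv2.resize(im[230:400,230:400,::-1],None,fx=3.5,fy=3.5))
im,d=vision.get_image('wrist'); cv2.imwrite('pics/w8.png',im[:,:,::-1])
go(.18,7.6,10)
"
```

```text
tilt cmd/meas -0.16 [-0.158  0.001 -0.001] pos err by,bx,z -1.11 -0.11 -1.24 F by,bx,z -6.1 -2.3 6.1 M [-3.27  0.19 -0.01] w 0.0342366400576162
[[0.0, 0.01, -0.01, 0.23, 0.0, 0.0], [0.0, 0.01, -0.01, 0.23, 0.0, 0.0], [0.0, 0.02, 0.0, 0.22, 0.0, 0.0], [0.0, 0.01, -0.01, 0.23, 0.0, 0.0], [0.0, 0.01, -0.01, 0.23, 0.0, 0.0], [0.0, 0.02, -0.01, 0.22, 0.0, 0.0], [0.0, 0.01, 0.0, 0.23, 0.0, 0.0], [0.0, 0.01, -0.01, 0.23, 0.0, 0.0], [0.0, 0.02, -0.01, 0.22, 0.0, 0.0], [0.0, 0.01, 0.0, 0.23, 0.0, 0.0]]
```

View pics/s8.png

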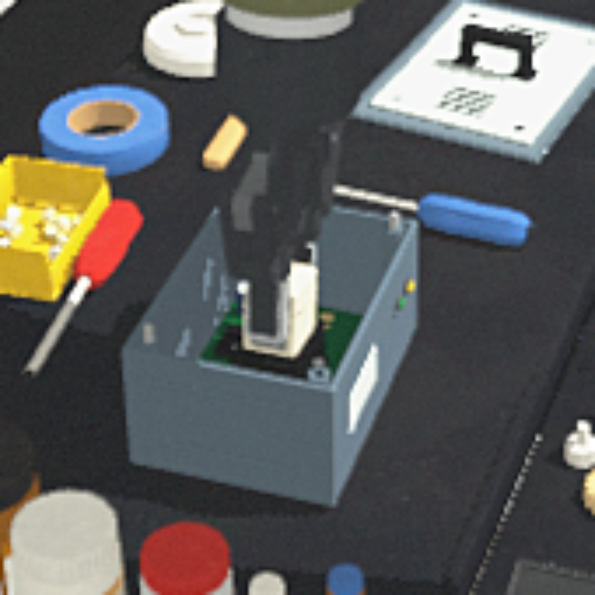

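View pics/w8.png

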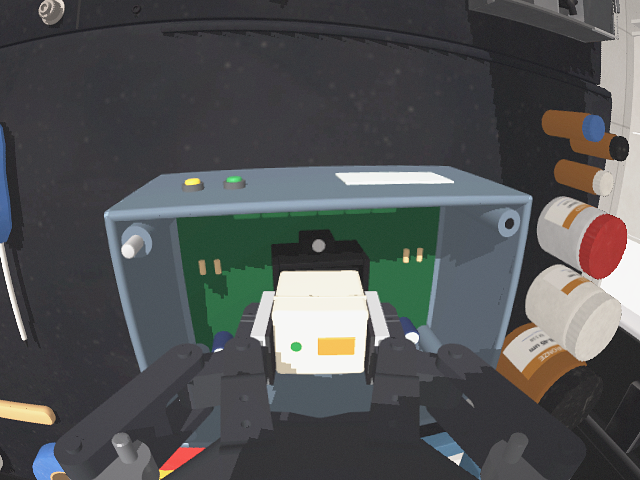

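Request:
jog_arm([
  [[0, 0.01, -0.01, 0.23, 0, 0], [0, 0.01, -0.01, 0.23, 0, 0], [0, 0.02, 0, 0.22, 0, 0], [0, 0.01, -0.01, 0.23, 0, 0], [0, 0.01, -0.01, 0.23, 0, 0]],
])

```text
time_s: 17.6
position: [0.5712, 0.2325, 0.051]
tool_rot: [[-0.999, -0.048, -0.001], [-0.048, 0.999, -0.013], [0.002, -0.013, -1.0]]
ft_force: [1.7, -2.2, -5.4]
grip_width: 0.0341
```

Request:
jog_arm([
  [[0, 0.02, -0.01, 0.22, 0, 0], [0, 0.01, 0, 0.23, 0, 0], [0, 0.01, -0.01, 0.23, 0, 0], [0, 0.02, -0.01, 0.22, 0, 0], [0, 0.01, 0, 0.23, 0, 0]],
])

```text
time_s: 18.1
position: [0.5712, 0.2353, 0.0531]
tool_rot: [[-0.999, -0.047, 0.008], [-0.048, 0.982, -0.181], [0.001, -0.181, -0.983]]
ft_force: [-1.7, -5.1, 4.2]
grip_width: 0.0343
```

```bash
python3 -c "
from rock import *
rep()
go(-.2,11,10)
"
```

```text
tilt cmd/meas 0.18 [0.182 0.002 0.001] pos err by,bx,z 0.11 -0.46 -0.66 F by,bx,z -5.0 -1.9 4.2 M [ 0.12  0.55 -0.01] w 0.034333668338562974
[[0.0, -0.02, -0.01, -0.25, 0.0, 0.0], [0.0, -0.01, -0.01, -0.26, 0.0, 0.0], [0.0, -0.02, -0.01, -0.25, 0.0, 0.0], [0.0, -0.02, -0.01, -0.25, 0.0, 0.0], [0.0, -0.01, -0.01, -0.26, 0.0, 0.0], [0.0, -0.02, 0.0, -0.25, 0.0, 0.0], [0.0, -0.02, -0.01, -0.25, 0.0, 0.0], [0.0, -0.01, -0.01, -0.26, 0.0, 0.0], [0.0, -0.02, -0.01, -0.25, 0.0, 0.0], [0.0, -0.02, -0.01, -0.25, 0.0, 0.0]]
```

Request:
jog_arm([
  [[0, -0.02, -0.01, -0.25, 0, 0], [0, -0.01, -0.01, -0.26, 0, 0], [0, -0.02, -0.01, -0.25, 0, 0], [0, -0.02, -0.01, -0.25, 0, 0], [0, -0.01, -0.01, -0.26, 0, 0]],
])

```text
time_s: 18.6
position: [0.5718, 0.2316, 0.0571]
tool_rot: [[-0.999, -0.049, 0.0], [-0.049, 0.999, 0.009], [-0.001, 0.009, -1.0]]
ft_force: [-2.6, -4.2, 11.8]
grip_width: 0.0343
```

Request:
jog_arm([
  [[0, -0.02, 0, -0.25, 0, 0], [0, -0.02, -0.01, -0.25, 0, 0], [0, -0.01, -0.01, -0.26, 0, 0], [0, -0.02, -0.01, -0.25, 0, 0], [0, -0.02, -0.01, -0.25, 0, 0]],
])

```text
time_s: 19.1
position: [0.5725, 0.2278, 0.0577]
tool_rot: [[-0.999, -0.048, -0.008], [-0.049, 0.979, 0.197], [-0.002, 0.197, -0.98]]
ft_force: [-2.3, -8.0, 9.5]
grip_width: 0.0343
```

```bash
python3 -c "
from rock import *
rep()
im,d=vision.get_image('side'); cv2.imwrite('pics/s9.png',cv2.resize(im[230:400,230:400,::-1],None,fx=3.5,fy=3.5))
im,d=vision.get_image('wrist'); cv2.imwrite('pics/w9.png',im[:,:,::-1])
go(.2,14.5,10)
"
```

```text
tilt cmd/meas -0.2 [-0.199 -0.001 -0.   ] pos err by,bx,z -0.73 0.49 0.33 F by,bx,z -7.8 -2.7 9.5 M [-1.93  0.37  0.  ] w 0.034310258417727224
[[0.0, 0.02, 0.0, 0.26, 0.0, 0.0], [0.0, 0.02, -0.01, 0.27, 0.0, 0.0], [0.0, 0.02, -0.01, 0.27, 0.0, 0.0], [0.0, 0.02, -0.01, 0.26, 0.0, 0.0], [0.0, 0.02, -0.01, 0.27, 0.0, 0.0], [0.0, 0.02, -0.01, 0.27, 0.0, 0.0], [0.0, 0.02, 0.0, 0.26, 0.0, 0.0], [0.0, 0.02, -0.01, 0.27, 0.0, 0.0], [0.0, 0.02, -0.01, 0.27, 0.0, 0.0], [0.0, 0.01, -0.01, 0.26, 0.0, 0.0]]
```

View pics/s9.png

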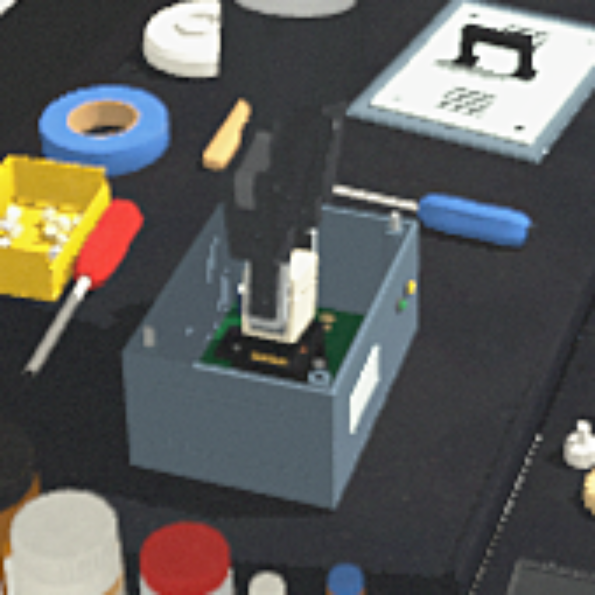

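View pics/w9.png

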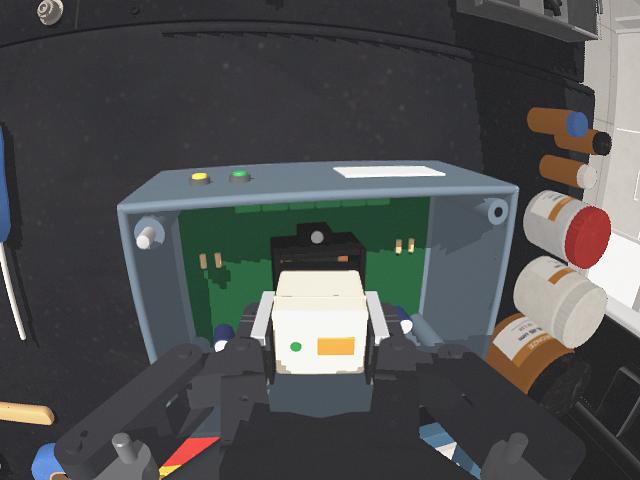

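The relay is visibly higher: gold contacts show in the socket at side px (268,357), and the box hasn't moved. I'll do one more swing.

Request:
jog_arm([
  [[0, 0.02, 0, 0.26, 0, 0], [0, 0.02, -0.01, 0.27, 0, 0], [0, 0.02, -0.01, 0.27, 0, 0], [0, 0.02, -0.01, 0.26, 0, 0], [0, 0.02, -0.01, 0.27, 0, 0]],
])

```text
time_s: 19.7
position: [0.5714, 0.2331, 0.0585]
tool_rot: [[-0.999, -0.049, -0.0], [-0.049, 0.999, -0.002], [0.0, -0.002, -1.0]]
ft_force: [0.9, -0.9, -1.3]
grip_width: 0.0343
```

Request:
jog_arm([
  [[0, 0.02, -0.01, 0.27, 0, 0], [0, 0.02, 0, 0.26, 0, 0], [0, 0.02, -0.01, 0.27, 0, 0], [0, 0.02, -0.01, 0.27, 0, 0], [0, 0.01, -0.01, 0.26, 0, 0]],
])

```text
time_s: 20.2
position: [0.5714, 0.2367, 0.0602]
tool_rot: [[-0.999, -0.048, 0.01], [-0.049, 0.979, -0.2], [-0.0, -0.2, -0.98]]
ft_force: [-1.3, -2.2, 1.3]
grip_width: 0.0341
```

```bash
python3 -c "
from rock import *
rep()
go(0,18,10)
"
```

```text
tilt cmd/meas 0.2 [0.201 0.    0.   ] pos err by,bx,z 0.69 -0.12 -0.56 F by,bx,z -2.1 -1.4 1.3 M [-0.2   0.11 -0.08] w 0.03412291080118275
[[0.0, -0.01, -0.01, -0.13, 0.0, 0.0], [0.0, -0.01, -0.01, -0.13, 0.0, 0.0], [0.0, -0.01, -0.01, -0.14, 0.0, 0.0], [0.0, -0.01, 0.0, -0.13, 0.0, 0.0], [0.0, -0.01, -0.01, -0.13, 0.0, 0.0], [0.0, -0.01, -0.01, -0.14, 0.0, 0.0], [0.0, -0.01, -0.01, -0.13, 0.0, 0.0], [0.0, -0.01, -0.01, -0.13, 0.0, 0.0], [0.0, -0.01, -0.01, -0.14, 0.0, 0.0], [0.0, -0.01, -0.01, -0.13, 0.0, 0.0]]
```

Forces are down to about 2 N, so it appears free. I'll bring it upright.

Request:
jog_arm([
  [[0, -0.01, -0.01, -0.13, 0, 0], [0, -0.01, -0.01, -0.13, 0, 0], [0, -0.01, -0.01, -0.14, 0, 0], [0, -0.01, 0, -0.13, 0, 0], [0, -0.01, -0.01, -0.13, 0, 0], [0, -0.01, -0.01, -0.14, 0, 0], [0, -0.01, -0.01, -0.13, 0, 0], [0, -0.01, -0.01, -0.13, 0, 0], [0, -0.01, -0.01, -0.14, 0, 0], [0, -0.01, -0.01, -0.13, 0, 0]],
])

```text
time_s: 21.2
position: [0.5717, 0.2326, 0.0643]
tool_rot: [[-0.999, -0.049, -0.0], [-0.049, 0.999, 0.002], [-0.0, 0.002, -1.0]]
ft_force: [0.3, 0.4, -1.1]
grip_width: 0.0345
```

```bash
python3 -c "
from rock import *
rep()
go(0,40,10)
"
```

```text
tilt cmd/meas 0 [-0.002  0.     0.   ] pos err by,bx,z 0.14 -0.07 -0.41 F by,bx,z 0.4 0.3 -1.1 M [-0.05  0.01  0.  ] w 0.03454665110072759
[[0.0, 0.0, -0.05, 0.0, 0.0, 0.0], [0.0, 0.0, -0.06, 0.0, 0.0, 0.0], [0.0, 0.0, -0.05, 0.0, 0.0, 0.0], [0.0, 0.0, -0.06, 0.0, 0.0, 0.0], [0.0, 0.0, -0.05, 0.0, 0.0, 0.0], [0.0, 0.0, -0.06, 0.0, 0.0, 0.0], [0.0, 0.0, -0.05, 0.0, 0.0, 0.0], [0.0, 0.0, -0.06, 0.0, 0.0, 0.0], [0.0, 0.0, -0.05, 0.0, 0.0, 0.0], [0.0, 0.0, -0.06, 0.0, 0.0, 0.0]]
```

Fz is about −1 N, which is the relay's own weight, so the contacts have let go. Now a slow lift.

Request:
jog_arm([
  [[0, 0, -0.05, 0, 0, 0], [0, 0, -0.06, 0, 0, 0], [0, 0, -0.05, 0, 0, 0], [0, 0, -0.06, 0, 0, 0], [0, 0, -0.05, 0, 0, 0], [0, 0, -0.06, 0, 0, 0], [0, 0, -0.05, 0, 0, 0], [0, 0, -0.06, 0, 0, 0], [0, 0, -0.05, 0, 0, 0], [0, 0, -0.06, 0, 0, 0]],
])

```text
time_s: 22.2
position: [0.5716, 0.2327, 0.0864]
tool_rot: [[-0.999, -0.049, -0.0], [-0.049, 0.999, 0.0], [0.0, 0.0, -1.0]]
ft_force: [-0.1, -0.4, -1.5]
grip_width: 0.0344
```

Request:
jog_arm([
  [[0, 0, 0, 0, 0, 0], [0, 0, 0, 0, 0, 0], [0, 0, 0, 0, 0, 0]],
])

```text
time_s: 22.5
position: [0.5716, 0.2326, 0.0862]
tool_rot: [[-0.999, -0.049, -0.0], [-0.049, 0.999, -0.0], [0.0, -0.0, -1.0]]
ft_force: [0.5, -0.1, -1.7]
grip_width: 0.0339
```

```bash
python3 -c "
from rock import *
rep()
im,d=vision.get_image('side'); cv2.imwrite('pics/s10.png',cv2.resize(im[230:400,230:400,::-1],None,fx=3.5,fy=3.5))
P=pts('side',d,np.ones_like(d,bool)); v,u=np.nonzero(d>0); col=im[v,u].astype(int)
b=(abs(P[:,0]-.571)<.03)&(abs(P[:,1]-.233)<.03)&(col[:,0]>150)&(col[:,0]>col[:,2]+10); print('cream z range',b.sum(),np.percentile(P[b][:,2],[1,99]),np.median(P[b],0))
im,d=vision.get_image('wrist'); cv2.imwrite('pics/w10.png',im[:,:,::-1])
P=pts('wrist',d,np.ones_like(d,bool)); v,u=np.nonzero(d>0); col=im[v,u].astype(int)
b=(abs(P[:,0]-.571)<.04)&(abs(P[:,1]-.233)<.022)&(P[:,2]>.10)&(P[:,2]<.125)&(col[:,0]>170)&(col[:,0]>col[:,2]+5); print('relay top',rect(P[b]),np.percentile(P[b][:,2],[5,50,95]))
bx=(abs(P[:,0]-.571)<.1)&(abs(P[:,1]-.233)<.11)&(P[:,2]>.072)&(P[:,2]<.083)&(abs(P[:,1]-.233)+abs(P[:,0]-.571)>.06); print('rim',rect(P[bx]),np.median(P[bx][:,2]))
im,d=vision.get_image('top'); cv2.imwrite('pics/t10.png',im[:,:,::-1])
P=pts('top',d,np.ones_like(d,bool)); v,u=np.nonzero(d>0); col=im[v,u].astype(int)
a=(abs(P[:,0]-.56)<.1)&(abs(P[:,1]+.147)<.11)&(P[:,2]<.02)&(col.min(1)>150); print('cover',rect(P[a]),np.median(P[a][:,2]))
"
```

```text
tilt cmd/meas 0 [-0.     0.001  0.   ] pos err by,bx,z 0.18 -0.17 -0.58 F by,bx,z -0.1 0.5 -1.7 M [0.01 0.01 0.03] w 0.03385999071768146
cream z range 539 [0.02391537 0.38586007] [0.56763243 0.23523097 0.37302588]
relay top (array([0.5715, 0.2335]), array([0.031 , 0.0361]), 3.725963592529297) [0.11189187 0.11447263 0.1156164 ]
rim (array([0.5715, 0.2329]), array([0.1133, 0.1567]), 2.882897138595581) 0.07747288266749978
cover (array([ 0.5553, -0.1451]), array([0.1709, 0.1284]), 83.4420394897461) 0.006216735902253031
```

View pics/s10.png

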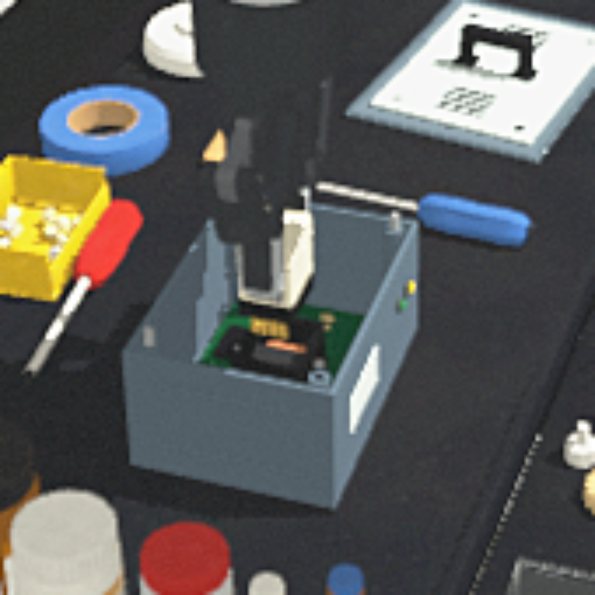

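View pics/w10.png

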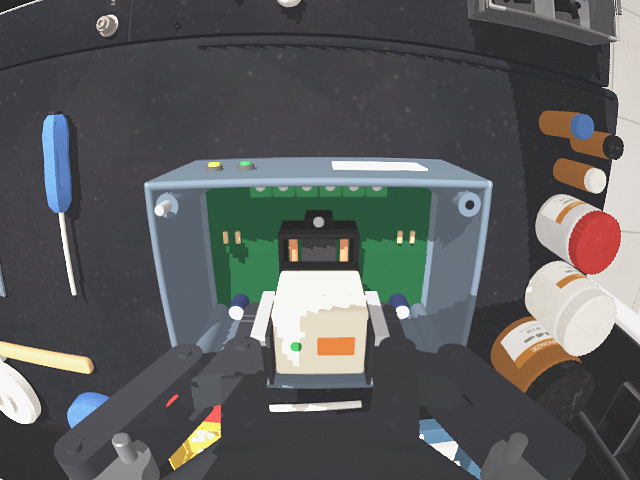

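View pics/t10.png

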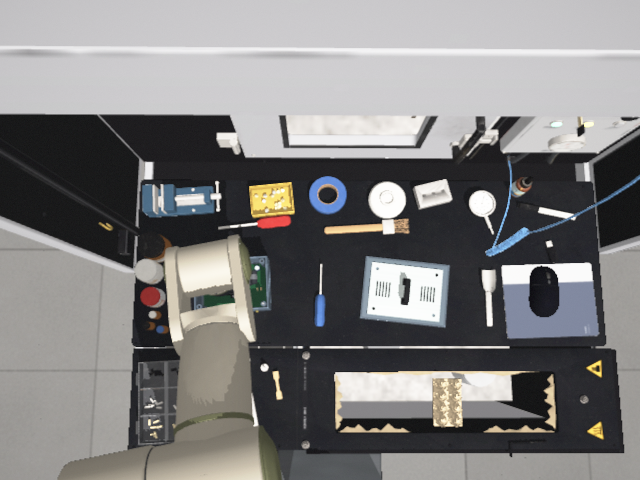

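The relay hangs upright: its brass blades, at side px (268,328), are clear above the open socket at (280,345). Its top is at 0.1145 m, so the blade tips are about 13 mm above the mouth. The box rim hasn't moved and the cover is still on the mat. Handing in.

```bash
python3 -c "
from rig import close_job
print(close_job())"
```

```text
the job is handed in; nothing more can be done
None
```

The job is handed in with the relay free of its socket and held upright above it. `close_job` gives no verdict, so what follows comes from my own last checks.

I laid the cover flat, handle up, in the middle of the mat and let it go. I then gripped the relay across its 36 mm and rocked it five tilts, about 0.16 to 0.20 rad each way, until its contacts let go. It finished at 22.5 s on the robot clock.

Last checks:
- **Relay:** its top is at z = 0.1145 m, a rise of about 39 mm, which puts the blade tips about 13 mm above the socket's mouth. It is about 1 mm off to the side and upright. The wrist force was about −1.7 N, roughly the relay's weight.
- **Box:** its rim is within about 1 mm of where it was, at height 0.0775 m, so it is still standing.
- **Cover:** its height on the mat agrees with lying flat, at 6 to 7 mm over the table. Its centre is within about 5 mm of the mat's.
- **Bystanders:** they look unmoved in the last pictures. The arm hid the jars, so I checked those only partly from above.

One check failed: a side-camera measurement of the relay's height picked up other surfaces, so I discarded it and used the wrist camera and the picture instead. The top camera gave the cover as 171 x 128 mm, too large because some of the mat's edge was included.

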